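Tip two pantry tins ring-pull up and slide them home in the tin rack

TASK

Put the two flat tins, now standing on edge, away in the low wooden rack: each lying flat with its ring-pull lid up and the ring at the open front end, one tin in each bay, pushed all the way back under the front bar until it rests against the back wall. The rack is not fastened, so leave it where it stands, and do not disturb the bin, the cooker lid or the plates.

Things in the scene. Friction and masses are not known exactly. Their poses are not given: they have to be found in the camera images.
- rack: Loose light wooden tin rack, 2.2 kg, 138 deep (x) x 208 wide (y), no floor: tins slide in on the tiles. Origin: centre of its underside; own -x side is the open front (towards the robot), z up. Side walls 8 thick, 58 high, centred at y = -100, 0, 100. Back wall 70 high, inner face at x = 61. A tin fully home has its front end at x = -54, hidden under the front bar.
- rack_bar (a point): Middle of the underside of the bar across the rack's front, at rack (-61, 0, 58). The bar runs over both bays, x = -69 (front plane of the rack) to -53, z = 58 to 70; behind it the top is open. A home tin ends 15 behind the front plane, so straight-down fingers are stopped short by the bar: tilt the tool to reach in under it.
- rack_bay_l (a point): Centre of the mouth of the bay at the rack's +y side, on the tiles: rack (-69, 50, 0). The bay is 92 wide inside and 130 deep to the back wall.
- rack_bay_r (a point): Same for the bay at the rack's -y side: rack (-69, -50, 0).
- tin_a: Plain metal flat tin, 115 long (own x) x 28 thick (y) x 78 (z), 0.2 to 0.35 kg, at the start on a long narrow edge; origin at the centre of that edge. Own +y points out of the lid, the broad face with seam and ring-pull; the other broad face is plain. Ring-pull near the -x end. To end with +y up and the -x end at the rack's open front. Lying, it is 28 high and too wide to grip well.
- tin_b: The second tin, identical in shape. Same frame (origin at the centre of the edge it stands on, +y out of the lid), but its ring-pull is near its own +x end. It is to end with own +y up and the +x end towards the open front of the rack.
- tin_a_mid (a point): Centre of the solid of tin_a, 39 from the origin along own z; axes as the tin's.
- tin_b_mid (a point): Centre of the solid of tin_b, 39 from the origin along own z; axes as the tin's.
- tin_a_ring (a point): Middle of the ring-pull on the lid of tin_a, at own (-30, 14, 39).
- tin_b_ring (a point): Middle of the ring-pull on the lid of tin_b, at own (30, 14, 39).
- bin: Bystander: square blue plastic bin with a flip-top lid, 132 x 132, 161 high, loose; origin at the centre of its underside.
- cooker_lid: Bystander: stainless steel pressure cooker lid, 224 across, 63 high to the top of its valve knob, black handle reaching 175 from the centre along its -x and 140 along its +x; loose; origin at the centre of its underside.
- plates: Bystander: two stacked white melamine plates, 210 across, 25 high, loose; origin at the centre of the underside.

How it is judged:
At the end, for the whole second after the job is handed in: Both tins flat at tile level (0.12 rad), ring lid up, ring end to the rack's open front, one per bay (within 15 mm of its centre line), within 7 mm of the back wall, at rest; rack flat and, like bin, cooker lid and plates, within 25 mm of its start (angle between each of tin_a, tin_b's own y axis and vertical below 0.12 rad and height (world z) of each of tin_a_mid, tin_b_mid below 0.022 m and x of each of tin_a_ring, tin_b_ring in the frame of rack below -0.015 m and linear speed of each of tin_a, tin_b, rack below 0.02 m/s and ((x of each of tin_a_mid, tin_b_mid in the frame of rack above -0.0035 m and y of tin_a_mid in the frame of rack between 0.035 and 0.065 m and y of tin_b_mid in the frame of rack between -0.065 and -0.035 m) or (x of each of tin_a_mid, tin_b_mid in the frame of rack above -0.0035 m and y of tin_a_mid in the frame of rack between -0.065 and -0.035 m and y of tin_b_mid in the frame of rack between 0.035 and 0.065 m)) and distance of each of rack, bin, cooker_lid, plates from where it was at the start of the episode below 0.025 m and angle between rack's own z axis and vertical below 0.05 rad); the robot touches nothing.
It fails at once if the rack is shoved more than 25 mm or tipped up (distance of rack from where it was at the start of the episode above 0.025 m or angle between rack's own z axis and vertical above 0.25 rad).
It fails at once if the bin knocked more than 25 mm out of place (distance of bin from where it was at the start of the episode above 0.025 m).
It fails at once if the cooker lid knocked more than 25 mm out of place (distance of cooker_lid from where it was at the start of the episode above 0.025 m).
It fails at once if the plates knocked more than 25 mm out of place (distance of plates from where it was at the start of the episode above 0.025 m).
It also fails if it takes over 72 s, if anything falls off the work surface, if the arm or the gripper's body presses on something with over 40 N, if the wrist force passes 120 N, or if a joint passes its speed limit or range.

ROBOT

A 6-joint arm with a two-finger parallel gripper is mounted at the origin on the work surface. World frame = base frame: x ahead of the robot, y to its left, z up, the work surface at z = 0. Lengths are in m, angles in rad, forces in N, time in s.
With the tool pointing down it reaches from about 0.35 to 0.975 m from the base axis. Payload 4.9 kg.
Tool frame: the origin (TCP) lies midway between the tips of the shut fingers; the grasp point (between the pads) lies 19 mm behind it (ctrl.hold_point_z is the distance from the TCP to the grasp point, in m); z points along the fingers, y is the line along which they close (so a half turn about z gives the same grasp; the last joint's range is limited). The gripper opens to 85 mm and grips with 20 to 120 N. Pads are 22 mm wide; open, the fingers measure 114 mm over their backs; the gripper's body (76 mm by 85 mm) begins 54 mm behind the grasp point. The pads swing forward as they close: fully open they stand 13 mm farther back than shut.
Start: joints at [1.058, 0.053, 1.613, -0, 1.476, -0.119], TCP at [0.24, 0.577, 0.231] pointing down, gripper open.
Joint ranges: [-3.01, 3.01], [-1.01, 2.22], [0.06, 2.58], [-1.02, 4.17], [0.09, 2.62], [-3.14, 3.14]. Speed limits (rad/s): [2.57, 2.57, 3.14, 3.14, 3.14, 3.14].

INTERFACE

Orientations are given as a rotation vector (axis times angle).
In Python, from station import status, viewer, finish_job, ctrl gives the robot as it stands.
- The arm moves only by the shell command python3 -m jog 'ROWS' [FORCE]. ROWS is JSON, a list of rows, each a list of 7 numbers: the turn, a rotation vector about the tool's x, y, z each as a share of 5 degrees, from -1 to 1, then the shift along the tool's x, y, z each as a share of 30 mm, from -1 to 1, then the opening, from -1 (shut) to 1 (fully open). A call has 1 to 5 rows; each row shifts and turns the commanded pose from where the row before left it, along the tool's axes as they then stand; what a row does not reach is not made up. A row lasts 1/8 s, in which the tool goes at most 62.5 mm and 10.7 degrees, less where a joint would pass 70% of its speed; a pose out of reach is approached as far as the arm can. A call with a number of a shift or a turn outside -1 to 1 is refused whole. A call with a gripper value outside its range is refused whole. The fingers move at their own pace and stop on an object; FORCE is the grip in N (left out, the last holds). Time passes only in rows, so rows that do not move let the fingers close. It gives the time, the measured TCP pose, the force, the opening and the grip force at its end, in the units of the state.
- status.get_obs(): the state, without advancing time (a new reading comes with each control period).
- viewer.get_image(name): name is "side" or "top" or "wrist"; returns a dict with "img" (480x640x3 uint8, red, green, blue), "fovy" (degrees; the focal length in pixels is half the picture's height over the tangent of half this angle, whatever the lens; pixels are square), "cx", "cy" (the principal point, pixels), "distortion" ([k1, k2, p1, p2, k3] as OpenCV has them; the pictures are not rectified), "rvec" (rotation vector, rad) and "tvec" (3), from world to camera coordinates, as OpenCV has them. Camera axes: x right, y down, z forward; pixel columns grow to the right and rows downward; lengths in m; the calibration is good to about 2 mm. A picture is of the moment at which its call begins. There is no depth.
- finish_job(): hands the job in; it is judged then, once.
The state is a dict: "t": time; "q": joint angles; "dq": joint speeds; "effort": joint torques, N m; "tool_pos": TCP position; "tool_rot": TCP orientation; "contact_force": force on the tool from outside, world axes, zero at the start; "wrist_torque": the same for the moment, N m; "opening": finger opening in m; "grip_force": force on a finger pad.
Only numpy, scipy, OpenCV 4.12 (cv2) and the standard library are available. Lean on these libraries where they do the work, as an engineer would, in place of code of your own. Each camera call takes 0.05 s, during which the arm holds its last target. There are 200 camera calls.

## Working session

There is one attempt and no reset: what is moved stays moved. The work goes in short steps, Python scripts to look and compute and a shell command to move; the robot and the scene stay as the last step left them, time stands still between calls to the robot, and variables do not carry over. Pictures are saved under pics/ and viewed, at most 10 in all, crops included, and the job is handed in when it is done.

```bash
ls; mkdir -p pics
python3 - <<'E'
from station import status, viewer, ctrl
import cv2,json,numpy as np
print(ctrl.hold_point_z, status.get_obs())
for n in("top","side"):
    d=viewer.get_image(n); cv2.imwrite(f"pics/{n}0.png",d["img"][:,:,::-1]); 
    np.save(f"pics/{n}0.npy",d,allow_pickle=True); print({k:v for k,v in d.items() if k!="img"})
E
```

```text
pics
0.0187 {'t': 0.0, 'q': array([ 1.05801836e+00,  5.33683684e-02,  1.61433346e+00,  1.26274304e-05,
        1.47599335e+00, -1.19033634e-01]), 'dq': array([ 1.31262055e-03,  4.01231040e-05,  8.28310844e-04,  8.58258352e-04,
        7.37915114e-05, -5.73445223e-04]), 'effort': array([ 2.11786071e-03, -3.93678725e+01, -3.70180321e+01,  6.84540169e-05,
        7.02526944e-03,  2.99205090e-05]), 'tool_pos': array([0.23948116, 0.57660805, 0.23003232]), 'tool_rot': array([-0.61437602, -3.08025289,  0.00313241]), 'contact_force': array([-0.2643664 , -0.23698772, -0.76666052]), 'wrist_torque': array([-0.0200965 , -0.03946562,  0.05476368]), 'grip_force': 0.0, 'opening': 0.08508246002467149}
{'fovy': 50.6644367025053, 'cx': 318.39982812771007, 'cy': 244.27793350683453, 'distortion': array([0.02656751, 0.        , 0.        , 0.        , 0.        ]), 'rvec': array([ 2.15124161, -2.21150359,  0.11811482]), 'tvec': array([-6.47623587e-04,  5.88430961e-01,  1.30657762e+00])}
{'fovy': 55.651027146079045, 'cx': 314.82372810964114, 'cy': 241.80926205625713, 'distortion': array([-0.11733106,  0.        ,  0.        ,  0.        ,  0.        ]), 'rvec': array([ 2.19101823, -0.6332529 ,  0.32467659]), 'tvec': array([-0.4862384 ,  0.24364761,  0.93072016])}
```

View pics/top0.png

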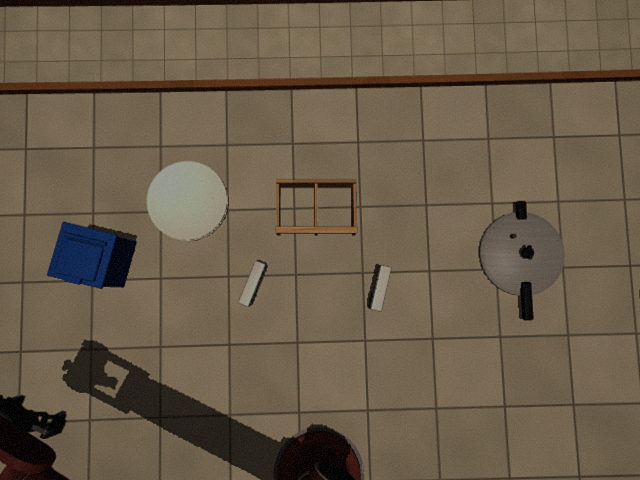

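View pics/side0.png

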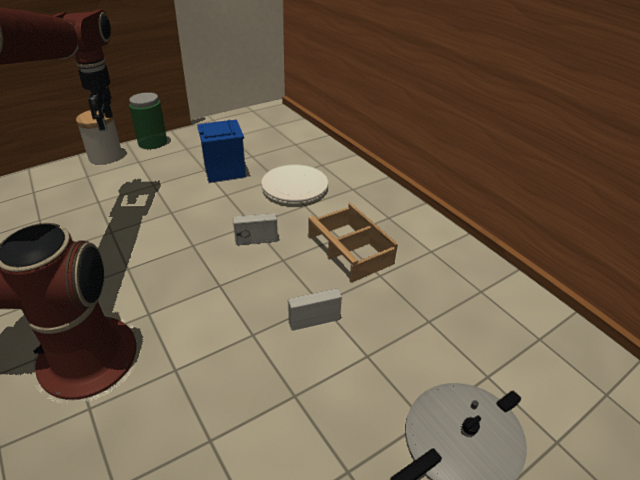

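Top view: rack centre at about (316,207), tins at about (253,284) and (379,288). In the side view the left tin shows its ring at the end nearest the robot, and the right tin shows its plain face. Next I'll make an enlarged composite for corner measurement.

```bash
cat > h.py <<'E'
import numpy as np,cv2
from scipy.spatial.transform import Rotation as R
def load(n): return np.load(f"pics/{n}.npy",allow_pickle=True).item()
def K(d):
    f=d["img"].shape[0]/2/np.tan(np.radians(d["fovy"]/2)); return np.array([[f,0,d["cx"]],[0,f,d["cy"]],[0,0,1]])
def back(d,px,z):
    n=cv2.undistortPoints(np.array(px,float).reshape(-1,1,2),K(d),d["distortion"])[:,0]
    M=cv2.Rodrigues(d["rvec"])[0]; C=-M.T@d["tvec"]; r=np.c_[n,np.ones(len(n))]@M
    return C+r*((z-C[2])/r[:,2])[:,None]
def proj(d,P): return cv2.projectPoints(np.array(P,float),d["rvec"],d["tvec"],K(d),d["distortion"])[0][:,0]
def snap(n,name):
    from station import viewer
    d=viewer.get_image(n); np.save(f"pics/{name}.npy",d,allow_pickle=True); return d
def crop(d,x,y,w,h,s):
    return cv2.resize(d["img"][y:y+h,x:x+w,::-1],None,fx=s,fy=s,interpolation=cv2.INTER_CUBIC)
E
python3 - <<'E'
from h import *
t,s=load("top0"),load("side0")
a=np.hstack([crop(t,235,255,40,60,5),crop(t,360,255,40,60,5),crop(t,270,175,95,65,4)[:,:380].copy() if 0 else cv2.copyMakeBorder(crop(t,268,175,95,65,4),0,40,0,0,cv2.BORDER_CONSTANT)])
b=np.hstack([crop(s,225,205,60,45,6),crop(s,280,285,70,45,6)])
w=max(a.shape[1],b.shape[1])
p=lambda m:cv2.copyMakeBorder(m,0,0,0,w-m.shape[1],cv2.BORDER_CONSTANT)
o=np.vstack([p(a),p(b)]);o=cv2.convertScaleAbs(o,alpha=1.3,beta=20);print(o.shape);cv2.imwrite("pics/c1.png",o)
E
```

```text
(570, 780, 3)
```

View pics/c1.png

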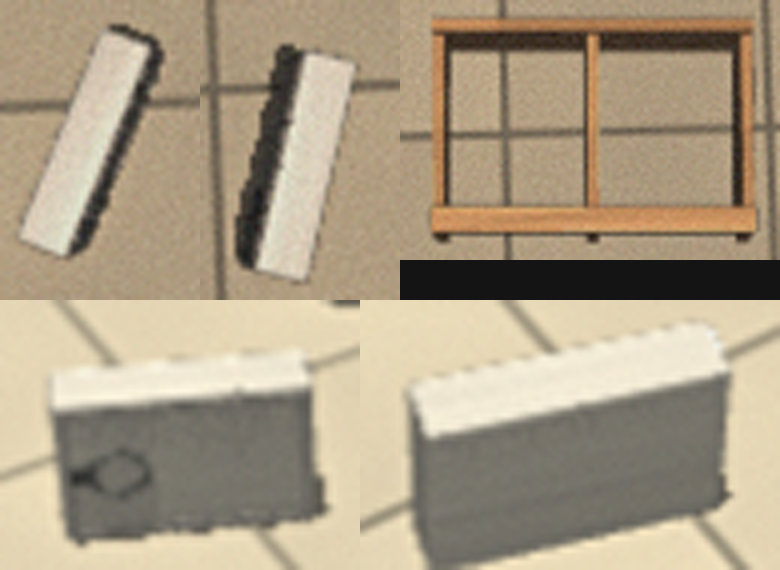

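The composite confirms: left tin's ring at its near end on the −y face, right tin shows its plain face, and tops and rack corners are readable.

Run:
```python
from h import *
t=load("top0");s=load("side0")
f=lambda L,ox,oy,k:[(ox+(u+.5)/k-.5,oy+(v+.5)/k-.5) for u,v in L]
np.set_printoptions(precision=4,suppress=True)
for L,ox in (([(20,237),(70,257),(155,42),(108,27)],235),([(55,267),(107,280),(155,63),(103,50)],360)):
    P=back(t,f(L,ox,255,5),.078);c=P.mean(0);ax=P[2]+P[3]-P[0]-P[1]
    print(c,"yaw deg",np.degrees(np.arctan2(ax[1],ax[0])),"len",np.linalg.norm(ax)/2,"w",np.linalg.norm(P[1]+P[2]-P[0]-P[3])/2)
    if ox==235:Q=np.array([c+[0,0,0]])
    print(proj(s,[c]))
P=back(t,f([(32,233),(355,232),(353,18),(32,20)],268,175,4),.07);print(P,P.mean(0))
```

```text
[0.4914 0.1524 0.078 ] yaw deg -23.160447922323147 len 0.11415749171640373 w 0.025876779779656696
[[256.0667 218.0822]]
[ 0.4702 -0.1693  0.078 ] yaw deg -14.802773076809094 len 0.11160294009446285 w 0.026885671045432692
[[315.8467 297.495 ]]
[[ 0.6163  0.092   0.07  ]
 [ 0.6115 -0.114   0.07  ]
 [ 0.7503 -0.1175  0.07  ]
 [ 0.7541  0.0891  0.07  ]] [ 0.6831 -0.0126  0.07  ]
```

```bash
cat >> h.py <<'E'
Rz=lambda a:R.from_euler('z',a,degrees=True)
RACK=np.array([.683,-.0126,0]);RY=-1.33
def down(yaw): # tool z down, tool y horizontal at yaw+90 (i.e. x axis of tool along yaw), deg
    return Rz(yaw)*R.from_euler('x',180,degrees=True)
def plan(p,Rt,o=None):
    from station import status
    o=o or status.get_obs(); Rc=R.from_rotvec(o["tool_rot"])
    w=(Rc.inv()*Rt).as_rotvec(degrees=True)/5
    v=(Rt.inv()).apply(np.array(p)-o["tool_pos"])/.03
    print("turn",w.round(2),"then shift",v.round(2),"t",round(o["t"],2),"pos",o["tool_pos"].round(4))
E
python3 - <<'E'
from h import *
np.set_printoptions(precision=3,suppress=True)
from station import status
print(R.from_rotvec(status.get_obs()["tool_rot"]).as_matrix())
for y in(-23.16,156.84): plan([.4914,.1524,.14],down(y))
E
```

```text
[[-0.923  0.384 -0.001]
 [ 0.384  0.923 -0.002]
 [ 0.    -0.002 -1.   ]]
turn [  0.    -0.03 -35.88] then shift [13.28  9.7   3.01] t 0.1 pos [0.24  0.577 0.23 ]
turn [-0.02 -0.    0.12] then shift [-13.28  -9.7    3.01] t 0.1 pos [0.24  0.577 0.23 ]
```

```bash
for i in 1; do
python3 -m jog '[[0,0,0,-0.95,-0.69,0,1],[0,0,0,-0.95,-0.69,0,1],[0,0,0,-0.95,-0.69,0,1],[0,0,0,-0.95,-0.69,0,1],[0,0,0,-0.95,-0.69,0,1]]' 40
python3 -m jog '[[0,0,0.12,-0.95,-0.69,0,1],[0,0,0,-0.95,-0.69,0.5,1],[0,0,0,-0.95,-0.69,0.5,1],[0,0,0,-0.95,-0.69,0.5,1],[0,0,0,-0.95,-0.69,0.5,1]]'
python3 -m jog '[[0,0,0,-0.95,-0.69,0.5,1],[0,0,0,-0.95,-0.69,0.5,1],[0,0,0,-0.95,-0.69,0,1],[0,0,0,-0.95,-0.69,0,1],[0,0,0,0,0,0,1]]'
done
python3 - <<'E'
from h import *
np.set_printoptions(precision=3,suppress=True)
plan([.4914,.1524,.042],down(156.84))
d=snap("wrist","w1");print(d["img"].shape);cv2.imwrite("pics/w1.png",d["img"][:,:,::-1])
E
```

```text
t: 0.72
tool_pos: [0.3319, 0.4257, 0.2307]
tool_rot: [-0.614, -3.08, 0.001]
contact_force: [0.4, 0.2, 0.1]
opening: 0.0856
grip_force: 0.0
t: 1.35
tool_pos: [0.4224, 0.2747, 0.1704]
tool_rot: [-0.631, -3.077, 0.001]
contact_force: [0.5, -0.1, 0.4]
opening: 0.0856
grip_force: 0.0
t: 1.98
tool_pos: [0.4951, 0.1533, 0.1409]
tool_rot: [-0.636, -3.076, 0.001]
contact_force: [-0.5, -0.4, -0.5]
opening: 0.0856
grip_force: 0.0
turn [-0.01 -0.01 -0.04] then shift [ 0.1  -0.08  3.3 ] t 1.98 pos [0.495 0.153 0.141]
(480, 640, 3)
```

View pics/w1.png

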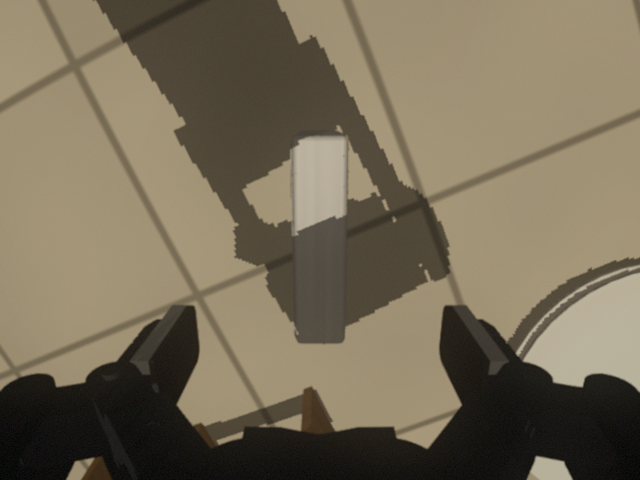

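The tin is centred between the fingers (columns 293–347, rows 135–342), with the long axis aligned.

```bash
python3 -m jog '[[0,0,0,0.1,-0.08,0.8,1],[0,0,0,0,0,0.8,1],[0,0,0,0,0,0.8,1],[0,0,0,0,0,0.6,1],[0,0,0,0,0,0.3,1]]' 60 | tail -0
python3 -m jog '[[0,0,0,0,0,0,-0.6],[0,0,0,0,0,0,-0.6],[0,0,0,0,0,0,-0.6],[0,0,0,0,0,0,-0.6],[0,0,0,0,0,0,-0.6]]' 60
cat >> h.py <<'E'
def tilt_target(side,th,h,xc,lift=0.002,off=0.):  # side +1 left bay, -1 right ; mm-> m
    t=np.radians(th); u=np.array([0,side*np.sin(t),np.cos(t)]); n=np.array([0,side*np.cos(t),-np.sin(t)])
    P=np.array([xc,side*(.050-.039)+off,lift]); return RACK+Rz(RY).apply(P-.014*n+h*u), Rz(RY)*R.from_euler('x',-side*th,degrees=True)
E
python3 - <<'E'
from h import *
np.set_printoptions(precision=3,suppress=True)
from station import status
o=status.get_obs();h=o["tool_pos"][2]
o["tool_pos"]=o["tool_pos"]+[0,0,.06]
for th in(0,55):
    p,r=tilt_target(1,th,h,-.1345); print(p); plan(p,r*down(180),o)
E
```

```text
t: 3.28
tool_pos: [0.4917, 0.154, 0.0434]
tool_rot: [0.63, 3.076, 0.001]
contact_force: [-0.3, 0.1, 5.2]
opening: 0.0273
grip_force: 59.7
[ 0.548 -0.012  0.045]
turn [ 0.01  0.02 -4.37] then shift [-2.02 -5.51  1.93] t 3.27 pos [0.492 0.154 0.103]
[0.549 0.029 0.038]
turn [10.87 -2.08 -4.03] then shift [-2.02 -0.59  4.62] t 3.27 pos [0.492 0.154 0.103]Exception ignored on flushing sys.stdout:
BrokenPipeError: [Errno 32] Broken pipe
```

```bash
python3 -m jog '[[0,0,0,0,0,-1,-0.6],[0,0,0,0,0,-1,-0.6],[0,0,-0.87,-0.4,-0.4,0,-0.6],[0,0,-0.87,-0.4,-0.4,0,-0.6],[0,0,-0.87,-0.4,-0.4,0,-0.6]]'
python3 -m jog '[[0,0,-0.87,-0.4,-0.4,0,-0.6],[0,0,-0.87,-0.4,-0.4,0,-0.6],[1,0,0,0,0,0,-0.6],[1,0,0,0,0,0,-0.6],[1,0,0,0,0,0,-0.6]]'
python3 -m jog '[[1,0,0,0,0,0,-0.6],[1,0,0,0,0,0,-0.6],[1,0,0,0,0,0,-0.6],[1,0,0,0,0,0,-0.6],[1,0,0,0,0,0,-0.6]]'
python3 -m jog '[[1,0,0,0,0,0,-0.6],[1,0,0,0,0,0,-0.6],[1,0,0,0,0,0,-0.6],[0,0,0,0,0,0,-0.6],[0,0,0,0,0,0,-0.6]]'
cat > p.py <<'E'
from h import *
import sys
np.set_printoptions(precision=3,suppress=True)
a=sys.argv; p,r=tilt_target(int(a[1]),float(a[2]),.0434,-.1345,float(a[3])); print(p); plan(p,r*down(180))
E
python3 p.py 1 55 .015;python3 p.py 1 55 .002
```

```text
t: 3.9
tool_pos: [0.5125, 0.1077, 0.1012]
tool_rot: [-0.273, -3.128, 0.001]
contact_force: [0.0, -0.2, -2.0]
opening: 0.0279
grip_force: 59.8
t: 4.53
tool_pos: [0.533, 0.081, 0.1014]
tool_rot: [-0.039, -3.109, 0.414]
contact_force: [0.4, 0.3, -2.4]
opening: 0.0278
grip_force: 59.9
t: 5.15
tool_pos: [0.5331, 0.0813, 0.1013]
tool_rot: [-0.035, -2.942, 1.074]
contact_force: [-0.0, -0.2, -1.7]
opening: 0.027
grip_force: 60.0
t: 5.78
tool_pos: [0.5336, 0.0811, 0.102]
tool_rot: [-0.034, -2.777, 1.443]
contact_force: [0.7, -0.1, -1.5]
opening: 0.0274
grip_force: 60.1
[0.549 0.029 0.051]
turn [ 0.02 -0.02 -0.01] then shift [-0.57  0.39  2.38] t 5.78 pos [0.534 0.081 0.102]
[0.549 0.029 0.038]
turn [ 0.02 -0.02 -0.01] then shift [-0.57  0.75  2.63] t 5.78 pos [0.534 0.081 0.102]
```

```bash
python3 -m jog '[[0,0,0,-0.19,0.13,0.8,-0.6],[0,0,0,-0.19,0.13,0.8,-0.6],[0,0,0,-0.19,0.13,0.78,-0.6],[0,0,0,0,0.2,0.14,-0.6],[0,0,0,0,0.1,0.07,-0.6]]'
python3 -m jog '[[0,0,0,0,0,0,-0.6],[0,0,0,0,0,0,-0.6]]'; python3 p.py 1 55 .002
python3 - <<'E'
from h import *
d=snap("side","s1");e=snap("top","t1")
cv2.imwrite("pics/s1.png",np.hstack([crop(d,180,140,220,180,1.8),crop(e,220,160,180,180,1.8)]))
E
```

```text
t: 6.4
tool_pos: [0.5495, 0.029, 0.0405]
tool_rot: [-0.035, -2.776, 1.445]
contact_force: [-0.3, -1.0, -2.6]
opening: 0.0272
grip_force: 60.1
t: 6.65
tool_pos: [0.5499, 0.0296, 0.0413]
tool_rot: [-0.034, -2.778, 1.445]
contact_force: [0.2, 0.4, -2.2]
opening: 0.0274
grip_force: 60.1
[0.549 0.029 0.038]
turn [ 0.   -0.   -0.01] then shift [0.02 0.07 0.07] t 6.65 pos [0.55  0.03  0.041]
```

View pics/s1.png

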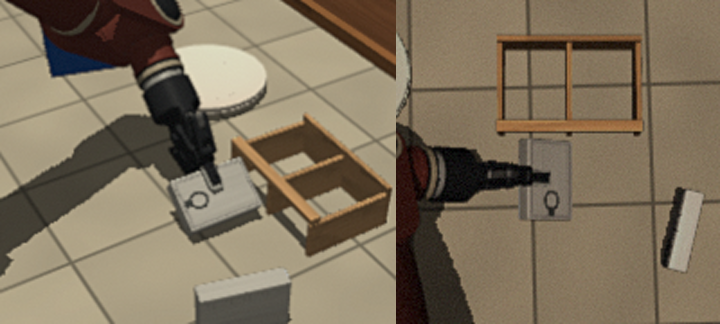

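Tin held at 55°, lid up, ring (about (550,203) in the picture) at the near end, lined up with the left bay. Next I touch down, open slightly and withdraw.

```bash
python3 -m jog '[[0,0,0,0,0.06,0.04,-0.6],[0,0,0,0,0.06,0.04,-0.6],[0,0,0,0,0,0,-0.6],[0,0,0,0,0,0,-0.2],[0,0,0,0,0,0,-0.1]]'
python3 -m jog '[[0,0,0,0,0,-0.2,-0.1],[0,0,0,0,0,-0.3,-0.1],[0,0,0,0,0,-0.5,-0.1],[0,0,0,0,0,-0.7,-0.1],[0,0,0,0,0,-1,-0.1]]'
python3 -m jog '[[0,0,0,0,0,-1,-0.1],[0,0,0,0,-0.5,-0.8,-0.1],[0,0,0,0,0,0,-0.1]]'
python3 - <<'E'
from h import *
d=snap("side","s2");e=snap("top","t2")
cv2.imwrite("pics/s2.png",np.hstack([crop(d,200,160,170,140,2.2),crop(e,260,165,120,140,2.2*1)]))
E
```

```text
t: 7.38
tool_pos: [0.5496, 0.029, 0.0366]
tool_rot: [-0.034, -2.776, 1.446]
contact_force: [0.1, 0.2, -0.9]
opening: 0.0381
grip_force: 0.3
t: 8.0
tool_pos: [0.5511, 0.0967, 0.084]
tool_rot: [-0.034, -2.776, 1.446]
contact_force: [-0.9, 0.5, -0.5]
opening: 0.0384
grip_force: 0.0
t: 8.38
tool_pos: [0.5539, 0.1334, 0.1294]
tool_rot: [-0.036, -2.784, 1.445]
contact_force: [0.3, -0.1, 0.6]
opening: 0.0385
grip_force: 0.0
```

View pics/s2.png

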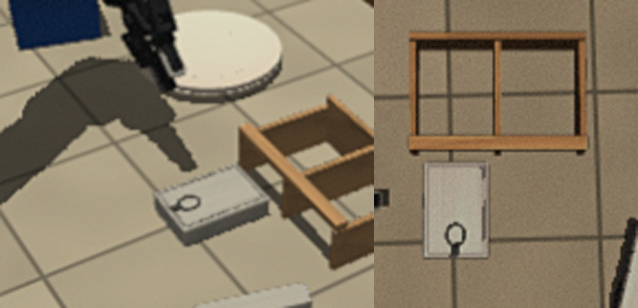

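Tin B lies flat with its ring at the near end, directly in front of the left bay. I'll measure it and plan the push.

```bash
cat >> h.py <<'E'
def rackf(P): return Rz(RY).inv().apply(np.array(P)-RACK)
def push_target(y,xl,z,phi=42.5,yaw=0): # rack-frame TCP x,y
    return RACK+Rz(RY).apply([xl,y,z]), Rz(RY+yaw)*R.from_euler('y',-phi,degrees=True)*down(180)
E
python3 - <<'E'
from h import *
np.set_printoptions(precision=4,suppress=True)
t=load("t2")
P=back(t,[(260+(u-374)/2.2,165+v/2.2) for u,v in [(424,258),(489,258),(488,162),(424,162)]],.028);Q=rackf(P);print(Q,Q.mean(0))
P=back(t,[(260+(u-374)/2.2,165+v/2.2) for u,v in [(410,149),(587,149),(587,32),(410,32)]],.070);print(P.mean(0))
p,r=push_target(.05,-.225,.06);print(p);plan(p,r)
E
```

```text
[[-0.1939  0.0871  0.028 ]
 [-0.1943  0.01    0.028 ]
 [-0.0798  0.0108  0.028 ]
 [-0.0795  0.0872  0.028 ]] [-0.1369  0.0488  0.028 ]
[ 0.6828 -0.0144  0.07  ]
[0.4592 0.0426 0.06  ]
turn [-10.47  -7.83   4.06] then shift [ 3.72 -3.04 -0.42] t 8.47 pos [0.552  0.1316 0.1262]
```

```bash
python3 -m jog '[[-1,0,0,0,0,0,0],[-1,0,0,0,0,0,0],[-1,0,0,0,0,0,0],[-1,0,0,0,0,0,0],[-1,0,0,0,0,0,0]]'>/dev/null
python3 -m jog '[[-1,0,0,0.2,0,0,0.06],[-1,0,0,0.2,0,0,0.06],[-1,0,0,0.2,0,0,0.06],[-1,0,0,0.2,0,0,0.06],[-1,0,0,0.2,0,0,0.06]]'
python3 -m jog '[[-1,0,0,0.7,-0.7,0,0.06],[0,0,0,0.7,-0.75,0,0.06],[0,0,0,0.7,-0.75,0,0.06],[0,-1,0,0,-0.75,0,0.06],[0,-1,0,0,0,0,0.06]]'
python3 -m jog '[[0,-1,0,0,0,0,0.06],[0,-1,0,0,0,0,0.06],[0,-1,0,0,0,0,0.06],[0,-1,0,0,0,0,0.06],[0,-1,0,0,0,0,0.06]]'
python3 -m jog '[[0,-1,0,0,0,0,0.06],[0,-0.5,0,0,0,0,0.06],[0,0,0,0,0,0,0.06]]'
python3 - <<'E'
from h import *
np.set_printoptions(precision=3,suppress=True)
for x,z in((-.225,.05),(-.215,.011)): plan(*push_target(.049,x,z))
E
```

```text
t: 9.72
tool_pos: [0.5208, 0.1313, 0.1247]
tool_rot: [-0.04, -3.135, 0.133]
contact_force: [-0.6, 0.4, 0.6]
opening: 0.0451
grip_force: 0.0
t: 10.35
tool_pos: [0.4559, 0.0435, 0.1264]
tool_rot: [0.041, 2.967, -0.004]
contact_force: [-1.2, -0.2, 0.0]
opening: 0.045
grip_force: 0.0
t: 10.98
tool_pos: [0.4559, 0.0447, 0.1261]
tool_rot: [0.033, 2.531, -0.01]
contact_force: [-0.1, 0.6, 0.4]
opening: 0.045
grip_force: 0.0
t: 11.35
tool_pos: [0.4579, 0.0449, 0.129]
tool_rot: [0.03, 2.399, -0.012]
contact_force: [-0.3, -0.9, -0.9]
opening: 0.0452
grip_force: 0.0
turn [-0.02  0.01 -0.02] then shift [ 1.75 -0.11  1.97] t 11.35 pos [0.458 0.045 0.129]
turn [-0.02  0.01 -0.02] then shift [ 2.38 -0.11  3.16] t 11.35 pos [0.458 0.045 0.129]
```

```bash
python3 -m jog '[[0,0,0,0.6,-0.03,0.79,0.06],[0,0,0,0.6,-0.03,0.79,0.06],[0,0,0,0.6,-0.03,0.79,0.06],[0,0,0,0.58,-0.03,0.79,0.06],[0,0,0,0,0,0,0.06]]'
python3 -m jog '[[0,0,0,-0.2,0,0.19,0.06],[0,0,0,-0.3,0,0.27,0.06],[0,0,0,-0.3,0,0.27,0.06],[0,0,0,-0.3,0,0.27,0.06],[0,0,0,0,0,0,0.06]]'
python3 - <<'E'
from h import *
np.set_printoptions(precision=3,suppress=True)
plan(*push_target(.049,-.058,.011))
d=snap("side","s3");e=snap("top","t3")
cv2.imwrite("pics/s3.png",np.hstack([crop(d,200,160,170,140,2.2),crop(e,260,165,120,140,2.2*1)]))
E
```

```text
t: 11.98
tool_pos: [0.4729, 0.0428, 0.0067]
tool_rot: [0.031, 2.416, -0.012]
contact_force: [-0.0, -0.2, 0.8]
opening: 0.0452
grip_force: 0.0
t: 12.6
tool_pos: [0.5232, 0.0413, 0.0144]
tool_rot: [0.03, 2.401, -0.013]
contact_force: [0.3, 0.5, -0.0]
opening: 0.0457
grip_force: 0.0
turn [-0.03 -0.01 -0.01] then shift [-2.45 -0.04  2.4 ] t 12.6 pos [0.523 0.041 0.014]
```

View pics/s3.png

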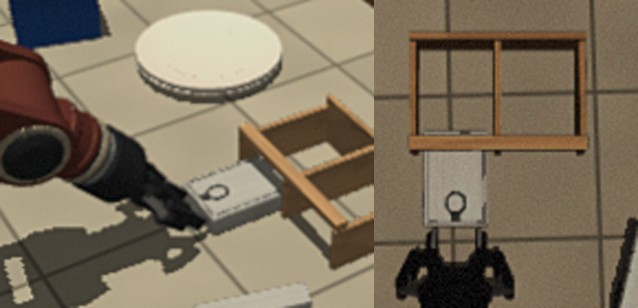

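The tin enters the left bay squarely, with both fingers on its near end. I'll continue.

```bash
python3 -m jog '[[0,0,0,-0.32,0,0.31,0.06],[0,0,0,-0.32,0,0.31,0.06],[0,0,0,-0.32,0,0.31,0.06],[0,0,0,-0.32,0,0.31,0.06],[0,0,0,-0.32,0,0.31,0.06]]'
python3 -m jog '[[0,0,0,-0.32,0,0.31,0.06],[0,0,0,-0.16,0,0.15,0.06],[0,0,0,0,0,0,0.06]]'
python3 - <<'E'
from h import *
np.set_printoptions(precision=3,suppress=True)
plan(*push_target(.049,-.058,.011))
E
python3 -m jog '[[0,0,0,-0.1,0,0.1,0.06],[0,0,0,-0.05,0,0.05,0.06],[0,0,0,0,0,0,0.06]]'
```

```text
t: 13.32
tool_pos: [0.588, 0.0398, 0.0101]
tool_rot: [0.03, 2.404, -0.013]
contact_force: [-4.3, -0.7, 2.7]
opening: 0.0455
grip_force: 1.9
t: 13.7
tool_pos: [0.608, 0.0391, 0.0089]
tool_rot: [0.03, 2.405, -0.013]
contact_force: [-0.9, 0.3, 0.1]
opening: 0.0455
grip_force: 0.0
turn [-0.03 -0.06 -0.01] then shift [-0.49 -0.03  0.36] t 13.7 pos [0.608 0.039 0.009]
t: 14.08
tool_pos: [0.6138, 0.039, 0.0084]
tool_rot: [0.03, 2.405, -0.013]
contact_force: [-0.4, 1.0, -0.2]
opening: 0.0451
grip_force: 0.2
```

```bash
python3 -m jog '[[0,0,0,-0.1,0,0.07,0.06],[0,0,0,-0.1,0,0.07,0.06],[0,0,0,0,0,0,0.06]]'
python3 -m jog '[[0,0,0,-0.05,0,0.04,0.06],[0,0,0,0,0,0,0.06]]'
python3 -m jog '[[0,0,0,-0.05,0,0.04,0.06],[0,0,0,0,0,0,0.06]]'
python3 - <<'E'
from h import *
np.set_printoptions(precision=4,suppress=True)
from station import status
print(rackf(status.get_obs()["tool_pos"]))
d=snap("side","s4");e=snap("top","t4")
cv2.imwrite("pics/s4.png",np.hstack([crop(d,280,190,130,100,3),crop(e,265,170,100,100,3)]))
E
```

```text
t: 14.45
tool_pos: [0.6217, 0.0388, 0.0098]
tool_rot: [0.03, 2.404, -0.013]
contact_force: [-0.3, 0.8, -0.0]
opening: 0.0455
grip_force: 0.0
t: 14.7
tool_pos: [0.6233, 0.0388, 0.0098]
tool_rot: [0.03, 2.405, -0.013]
contact_force: [-0.5, -0.5, 0.5]
opening: 0.0455
grip_force: 0.1
t: 14.95
tool_pos: [0.6251, 0.0388, 0.0098]
tool_rot: [0.03, 2.405, -0.013]
contact_force: [0.1, -0.3, -1.1]
opening: 0.0454
grip_force: 0.1
[-0.059   0.05    0.0098]
```

View pics/s4.png

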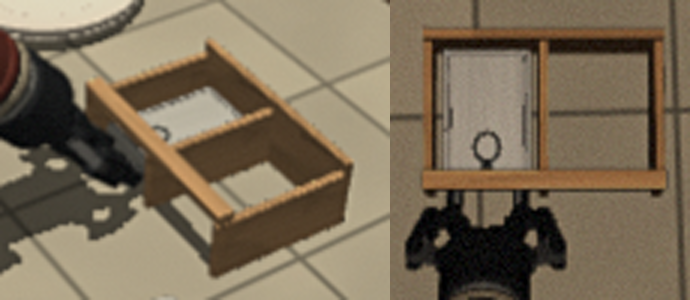

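Both fingers are under the bar and the tin is nearly home (top edge at row 50 of the right crop). I'll compare with where a home tin should appear.

Run:
```python
from h import *
np.set_printoptions(precision=4,suppress=True)
t=load("t4")
print(rackf(back(t,[(265+(487-390)/3,170+(v+.5)/3-.5) for v in(47,50,53)],.028))[:,0])
# edge profile along tin columns
g=t["img"][180:195,285:312].mean((1,2));print(list(zip(range(180,195),g.round())))
P=RACK+Rz(RY).apply([[.061,.05,.028],[.061,.05,.07],[.069,.05,.07]]);print(proj(t,P))
```

```text
[0.0627 0.06   0.0573]
[(180, np.float64(92.0)), (181, np.float64(90.0)), (182, np.float64(66.0)), (183, np.float64(24.0)), (184, np.float64(21.0)), (185, np.float64(22.0)), (186, np.float64(60.0)), (187, np.float64(117.0)), (188, np.float64(117.0)), (189, np.float64(133.0)), (190, np.float64(135.0)), (191, np.float64(136.0)), (192, np.float64(137.0)), (193, np.float64(137.0)), (194, np.float64(137.0))]
[[296.8288 185.9469]
 [296.3738 182.5656]
 [296.3696 179.5033]]
```

```bash
python3 -m jog '[[0,0,0,-0.06,0,0.05,0.06],[0,0,0,0,0,0,0.06]]'
python3 -m jog '[[0,0,0,-0.05,0,0.04,0.06],[0,0,0,0,0,0,0.06]]'
```

```text
t: 15.3
tool_pos: [0.6266, 0.0388, 0.0095]
tool_rot: [0.03, 2.406, -0.013]
contact_force: [-11.9, -1.4, 9.7]
opening: 0.0453
grip_force: 6.1
t: 15.55
tool_pos: [0.6275, 0.0389, 0.0094]
tool_rot: [0.03, 2.408, -0.012]
contact_force: [-25.2, -0.4, 19.9]
opening: 0.0453
grip_force: 12.7
```

Contact (25 N): tin B is home. I'll back off and go for tin A.

```bash
python3 -m jog '[[0,0,0,0.3,0,-0.27,0.06],[0,0,0,0.74,0,-0.67,0.06],[0,0,0,0.74,0,-0.67,0.06],[0,0,0,0,0,-1,0.06],[0,0,0,0,0,-1,0.06]]'
python3 -m jog '[[0,1,0,0,-0.5,-1,0.5],[0,1,0,0,-0.5,-1,1],[0,1,0,0,-0.8,0,1],[0,1,0,0,-0.8,0,1],[0,1,0,0,-0.8,0,1]]'
python3 -m jog '[[0,1,0,0,-0.8,0,1],[0,1,0,0,-0.8,0,1],[0,1,0,0,-0.8,0,1],[0,0.5,0,0,-0.8,0,1],[0,0,0,0,0,0,1]]'
python3 - <<'E'
from h import *
np.set_printoptions(precision=3,suppress=True)
plan([.4702,-.1693,.12],down(180-14.8))
E
```

```text
t: 16.18
tool_pos: [0.5159, 0.0415, 0.0542]
tool_rot: [0.03, 2.406, -0.013]
contact_force: [1.0, 0.4, 0.8]
opening: 0.0452
grip_force: 0.0
t: 16.8
tool_pos: [0.4762, -0.0604, 0.1011]
tool_rot: [0.036, 2.843, -0.007]
contact_force: [0.4, 0.5, -0.1]
opening: 0.0856
grip_force: 0.0
t: 17.42
tool_pos: [0.4743, -0.1565, 0.1006]
tool_rot: [-0.043, -3.136, 0.002]
contact_force: [-0.1, -0.8, -0.3]
opening: 0.0854
grip_force: 0.0
turn [-0.02 -0.05  2.65] then shift [ 0.02 -0.45 -0.65] t 17.43 pos [ 0.474 -0.157  0.101]
```

```bash
python3 -m jog '[[0,0,0.88,0,0,0,1],[0,0,0.88,0,0,0,1],[0,0,0.88,0,0,0,1],[0,0,0,0,-0.45,0,1],[0,0,0,0,0,0,1]]' >/dev/null
python3 - <<'E'
from h import *
np.set_printoptions(precision=3,suppress=True)
plan([.4702,-.1693,.0425],down(180-14.8))
d=snap("wrist","w2");cv2.imwrite("pics/w2.png",cv2.resize(d["img"][:,:,::-1],(400,300)))
E
```

```text
turn [-0.03 -0.05  0.03] then shift [-0.01 -0.01  1.94] t 18.05 pos [ 0.47  -0.169  0.101]
```

View pics/w2.png

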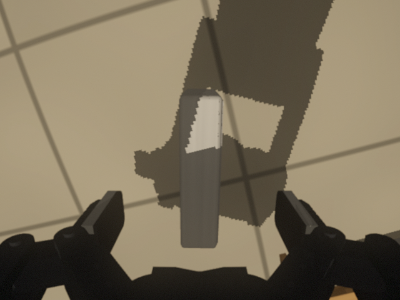

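Tin A is centred between the fingers (columns 181–220) and aligned. I'll grip, lift, square up and tilt.

```bash
python3 -m jog '[[0,0,0,0,0,0.7,1],[0,0,0,0,0,0.7,1],[0,0,0,0,0,0.4,1],[0,0,0,0,0,0.14,1],[0,0,0,0,0,0,-0.6]]' 60 >/dev/null
python3 -m jog '[[0,0,0,0,0,0,-0.6],[0,0,0,0,0,0,-0.6],[0,0,0,0,0,0,-0.6],[0,0,0,0,0,0,-0.6]]'
python3 -m jog '[[0,0,0,0,0,-1,-0.6],[0,0,0,0,0,-1,-0.6],[0,0,-0.9,0,0,0,-0.6],[0,0,-0.9,0,0,0,-0.6],[0,0,-0.9,0,0,0,-0.6]]' >/dev/null
python3 -m jog '[[-1,0,0,-0.4,0,0,-0.6],[-1,0,0,-0.4,0,0,-0.6],[-1,0,0,-0.4,0,0,-0.6],[-1,0,0,-0.4,0,0,-0.6],[-1,0,0,-0.4,0,0,-0.6]]' >/dev/null
python3 -m jog '[[-1,0,0,0,0,0,-0.6],[-1,0,0,0,0,0,-0.6],[-1,0,0,0,0,0,-0.6],[-1,0,0,0,0,0,-0.6],[-1,0,0,0,0,0,-0.6]]' >/dev/null
python3 -m jog '[[-1,0,0,0,0,0,-0.6],[0,0,0,0,0,0,-0.6],[0,0,0,0,0,0,-0.6]]'
python3 p.py -1 55 .03;python3 p.py -1 55 .001
```

```text
t: 19.23
tool_pos: [0.4706, -0.1689, 0.0432]
tool_rot: [-0.4, -3.112, 0.003]
contact_force: [-0.1, -0.7, 3.7]
opening: 0.0271
grip_force: 60.1
t: 21.48
tool_pos: [0.5301, -0.1695, 0.1018]
tool_rot: [0.032, 2.784, 1.446]
contact_force: [-0.0, 0.4, -2.0]
opening: 0.0273
grip_force: 59.8
[ 0.548 -0.048  0.066]
turn [-0.02 -0.07 -0.04] then shift [-0.49  1.36  4.  ] t 21.48 pos [ 0.53  -0.17   0.102]
[ 0.548 -0.048  0.037]
turn [-0.02 -0.07 -0.04] then shift [-0.49  0.57  4.56] t 21.48 pos [ 0.53  -0.17   0.102]
```

```bash
python3 -m jog '[[0,0,0,-0.1,0.27,0.8,-0.6],[0,0,0,-0.1,0.27,0.8,-0.6],[0,0,0,-0.1,0.27,0.8,-0.6],[0,0,0,-0.1,0.27,0.8,-0.6],[0,0,0,-0.1,0.27,0.8,-0.6]]' >/dev/null
python3 -m jog '[[0,0,0,0,-0.3,0.2,-0.6],[0,0,0,0,-0.25,0.2,-0.6],[0,0,0,0,-0.14,0.1,-0.6],[0,0,0,0,0,0,-0.6],[0,0,0,0,0,0,-0.6]]'
python3 p.py -1 55 .001
```

```text
t: 22.72
tool_pos: [0.5477, -0.0487, 0.0409]
tool_rot: [0.033, 2.782, 1.447]
contact_force: [0.3, 0.2, -2.0]
opening: 0.0272
grip_force: 59.7
[ 0.548 -0.048  0.037]
turn [-0.01 -0.05 -0.03] then shift [ 0.   -0.08  0.09] t 22.73 pos [ 0.548 -0.049  0.041]
```

```bash
python3 -m jog '[[0,0,0,0,-0.06,0.05,-0.6],[0,0,0,0,-0.05,0.04,-0.6],[0,0,0,0,0,0,-0.6],[0,0,0,0,0,0,-0.2],[0,0,0,0,0,0,-0.1]]'
python3 -m jog '[[0,0,0,0,0,-0.2,-0.1],[0,0,0,0,0,-0.3,-0.1],[0,0,0,0,0,-0.5,-0.1],[0,0,0,0,0,-0.7,-0.1],[0,0,0,0,0,-1,-0.1]]'
python3 -m jog '[[0,0,0,0,0,-1,-0.1],[0,0,0,0,0.5,-0.8,-0.1],[0,0,0,0,0,0,-0.1]]'
python3 - <<'E'
from h import *
d=snap("side","s5");e=snap("top","t5")
cv2.imwrite("pics/s5.png",np.hstack([crop(d,250,160,170,140,2.2),crop(e,260,165,120,140,2.2*1)]))
E
```

```text
t: 23.35
tool_pos: [0.5474, -0.0477, 0.0366]
tool_rot: [0.032, 2.783, 1.448]
contact_force: [0.6, 0.1, -2.0]
opening: 0.0385
grip_force: 0.4
t: 23.98
tool_pos: [0.5462, -0.1153, 0.084]
tool_rot: [0.032, 2.783, 1.448]
contact_force: [-0.0, 0.3, 0.2]
opening: 0.0386
grip_force: 0.0
t: 24.35
tool_pos: [0.5473, -0.1525, 0.1292]
tool_rot: [0.031, 2.781, 1.439]
contact_force: [0.6, -0.8, 1.0]
opening: 0.0384
grip_force: 0.0
```

View pics/s5.png

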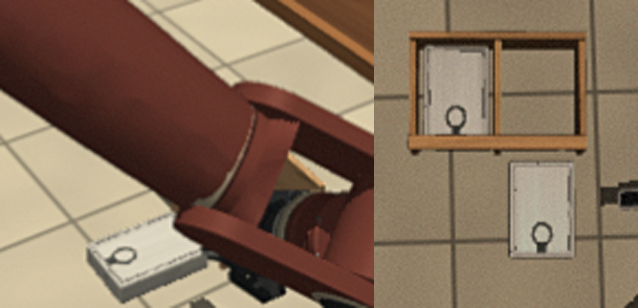

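Tin A lies flat, lid up, ring at the near end, in front of the right bay; tin B sits home in the left bay. That was my tenth picture, so from here I use numbers only.

```bash
python3 -m jog '[[1,0,0,0,0,0,0],[1,0,0,0,0,0,0],[1,0,0,0,0,0,0],[1,0,0,0,0,0,0],[1,0,0,0,0,0,0]]'>/dev/null
python3 -m jog '[[1,0,0,0.2,0,0,0.06],[1,0,0,0.2,0,0,0.06],[1,0,0,0.2,0,0,0.06],[1,0,0,0.2,0,0,0.06],[1,0,0,0.2,0,0,0.06]]'>/dev/null
python3 -m jog '[[1,0,0,0.7,0.7,0,0.06],[0,0,0,0.7,0.75,0,0.06],[0,0,0,0.7,0.75,0,0.06],[0,-1,0,0,0.75,0,0.06],[0,-1,0,0,0,0,0.06]]'>/dev/null
python3 -m jog '[[0,-1,0,0,0,0,0.06],[0,-1,0,0,0,0,0.06],[0,-1,0,0,0,0,0.06],[0,-1,0,0,0,0,0.06],[0,-1,0,0,0,0,0.06]]'>/dev/null
python3 -m jog '[[0,-1,0,0,0,0,0.06],[0,-0.5,0,0,0,0,0.06],[0,0,0,0,0,0,0.06]]'
python3 - <<'E'
from h import *
np.set_printoptions(precision=4,suppress=True)
t=load("t5");f=lambda L:[(260+(u-374)/2.2,165+v/2.2) for u,v in L]
Q=rackf(back(t,f([(510,257),(575,258),(574,162),(510,162)]),.028));print(Q,Q.mean(0))
print(back(t,f([(410,149),(587,149),(587,32),(410,32)]),.07).mean(0))
plan(*push_target(-.05,-.215,.011))
E
```

```text
t: 27.32
tool_pos: [0.4548, -0.0594, 0.1285]
tool_rot: [0.024, 2.405, -0.011]
contact_force: [-0.4, 0.3, -0.5]
opening: 0.0454
grip_force: 0.0
[[-0.1932 -0.0149  0.028 ]
 [-0.1948 -0.0921  0.028 ]
 [-0.0801 -0.0922  0.028 ]
 [-0.0799 -0.0156  0.028 ]] [-0.137  -0.0537  0.028 ]
[ 0.6828 -0.0144  0.07  ]
turn [ 0.01 -0.07  0.03] then shift [2.35 0.07 3.16] t 27.32 pos [ 0.4548 -0.0594  0.1285]
```

```bash
python3 -m jog '[[0,0,0,0.59,0,0.79,0.06],[0,0,0,0.59,0,0.79,0.06],[0,0,0,0.59,0,0.79,0.06],[0,0,0,0.58,0,0.79,0.06],[0,0,0,0,0,0,0.06]]' >/dev/null
python3 -m jog '[[0,0,0,-0.2,0,0.19,0.06],[0,0,0,-0.3,0,0.27,0.06],[0,0,0,-0.3,0,0.27,0.06],[0,0,0,-0.3,0,0.27,0.06],[0,0,0,0,0,0,0.06]]'
python3 - <<'E'
from h import *
np.set_printoptions(precision=3,suppress=True)
plan(*push_target(-.051,-.061,.011))
E
```

```text
t: 28.58
tool_pos: [0.52, -0.0625, 0.0147]
tool_rot: [0.022, 2.407, -0.011]
contact_force: [-0.4, 0.5, -0.7]
opening: 0.0452
grip_force: 0.0
turn [ 0.02 -0.08  0.05] then shift [-2.39  0.09  2.36] t 28.57 pos [ 0.52  -0.062  0.015]
```

```bash
python3 -m jog '[[0,0,0,-0.32,0.01,0.31,0.06],[0,0,0,-0.32,0.01,0.31,0.06],[0,0,0,-0.32,0.01,0.31,0.06],[0,0,0,-0.32,0.01,0.31,0.06],[0,0,0,-0.32,0.01,0.31,0.06]]'
python3 -m jog '[[0,0,0,-0.32,0.01,0.29,0.06],[0,0,0,-0.16,0,0.13,0.06],[0,0,0,0,0,0,0.06]]'
python3 - <<'E'
from h import *
np.set_printoptions(precision=3,suppress=True)
plan(*push_target(-.051,-.061,.01))
E
```

```text
t: 29.2
tool_pos: [0.5858, -0.0621, 0.0111]
tool_rot: [0.023, 2.408, -0.01]
contact_force: [-4.1, -0.1, 3.3]
opening: 0.0452
grip_force: 2.0
t: 29.58
tool_pos: [0.6043, -0.062, 0.0101]
tool_rot: [0.023, 2.41, -0.009]
contact_force: [-0.2, -0.1, -0.4]
opening: 0.0451
grip_force: 0.0
turn [ 0.03 -0.12  0.03] then shift [-0.4   0.01  0.37] t 29.57 pos [ 0.604 -0.062  0.01 ]
```

```bash
python3 -m jog '[[0,0,0,-0.15,0,0.13,0.06],[0,0,0,-0.15,0,0.13,0.06],[0,0,0,-0.1,0,0.1,0.06],[0,0,0,0,0,0,0.06]]'
python3 -m jog '[[0,0,0,-0.06,0,0.05,0.06],[0,0,0,0,0,0,0.06]]'
python3 -m jog '[[0,0,0,-0.05,0,0.04,0.06],[0,0,0,0,0,0,0.06]]'
python3 - <<'E'
from h import *
from station import status
print(rackf(status.get_obs()["tool_pos"]))
E
```

```text
t: 30.08
tool_pos: [0.6206, -0.0624, 0.0101]
tool_rot: [0.024, 2.41, -0.009]
contact_force: [0.7, 0.3, -0.0]
opening: 0.0455
grip_force: 0.0
t: 30.32
tool_pos: [0.6226, -0.0624, 0.0102]
tool_rot: [0.024, 2.41, -0.009]
contact_force: [-0.4, -0.4, 0.3]
opening: 0.0452
grip_force: 0.0
t: 30.58
tool_pos: [0.6242, -0.0624, 0.0101]
tool_rot: [0.023, 2.411, -0.009]
contact_force: [-4.6, -0.4, 3.6]
opening: 0.0452
grip_force: 2.5
[-0.0576546  -0.05110355  0.01009064]
```

```bash
python3 -m jog '[[0,0,0,-0.04,0,0.03,0.06],[0,0,0,0,0,0,0.06]]'
python3 -m jog '[[0,0,0,-0.03,0,0.03,0.06],[0,0,0,0,0,0,0.06]]'
```

```text
t: 30.82
tool_pos: [0.6247, -0.0622, 0.0099]
tool_rot: [0.023, 2.411, -0.008]
contact_force: [-18.8, -0.4, 12.4]
opening: 0.0455
grip_force: 9.1
t: 31.08
tool_pos: [0.6257, -0.0621, 0.0099]
tool_rot: [0.023, 2.412, -0.008]
contact_force: [-23.6, 0.4, 18.0]
opening: 0.0455
grip_force: 12.0
```

Firm contact: tin A is home. I'll withdraw and check numerically.

```bash
python3 -m jog '[[0,0,0,0.3,0,-0.27,0.06],[0,0,0,0.74,0,-0.67,0.06],[0,0,0,0.74,0,-0.67,0.06],[0,0,0,0.74,0,-0.67,0.06],[0,0,0,0,0,-1,0.06]]'>/dev/null
python3 -m jog '[[0,0,0,0,0,-1,0.06],[0,0,0,0,0,-1,0.06],[0,0,0,0,0,-1,0.06],[0,0,0,0,0,-1,0.06],[0,0,0,0,0,0,0.06]]'
python3 -m jog '[[0,0,0,0,0,0,0.06],[0,0,0,0,0,0,0.06],[0,0,0,0,0,0,0.06]]' >/dev/null
python3 - <<'E'
from h import *
np.set_printoptions(precision=4,suppress=True,linewidth=150)
t0=load("top0");t=snap("top","t6");g=lambda d:cv2.cvtColor(d["img"],cv2.COLOR_RGB2GRAY).astype(int)
G=g(t);G0=g(t0)
M=RACK+Rz(RY).apply([[.061,s,.028] for s in(.05,-.05)]);print("home edge px",proj(t,M))
for c in((285,312),(323,350)): print(G[180:194,c[0]:c[1]].mean(1).round())
# rows: tin lateral profile midway
print(205, G[198:212,275:360].mean(0).round().astype(int))
# shift of the rack: back wall rows and side columns, before/after
for nm,sl in(("rack",np.s_[176:184,276:356]),("rackside",np.s_[190:225,350:362]),("plates",np.s_[155:245,140:235]),("bin",np.s_[215:295,40:140]),("lid",np.s_[195:325,470:570])):
    a,b=G0[sl].astype(np.float32),G[sl].astype(np.float32);print(nm,cv2.phaseCorrelate(a,b),np.abs(a-b).mean().round(1))
E
```

```text
t: 32.33
tool_pos: [0.4491, -0.0645, 0.133]
tool_rot: [0.022, 2.419, -0.01]
contact_force: [0.6, 0.1, 0.6]
opening: 0.0455
grip_force: 0.0
home edge px [[296.8288 185.9469]
 [334.4692 185.8728]]
[ 99.  88.  31.  22.  24.  45.  87. 100. 112. 134. 135. 135. 136. 137.]
[ 96.  90.  29.  20.  24.  62. 118. 117. 136. 136. 135. 136. 136. 136.]
205 [109 100 100  89  29  54 108  96 130  99 107 143 146 140 143 144 140 141 142 144 142 142 145 146 147 147 146 144 143 147 146 145 140 134  98 101 118
  86 100  47 104 100 105 107  99  67 138 117 139 139 142 147 145 144 145 144 146 148 144 146 141 143 144 141 144 138 144 144 141 144 146 138 101 133
  99 102  35  18  48 103  97  92 108 107  78]
rack ((-0.33704729828787805, -0.4512294195515558), 0.7738787539303302) 9.9
rackside ((-0.07758205168296417, 0.10917160308121865), 0.9581910465602521) 5.3
plates ((0.034304496065139745, -0.0031512575396561715), 1.0022402072394336) 5.6
bin ((-0.011960846469449393, 0.037451769326651174), 0.9893135948777199) 4.6
lid ((-0.006812933960070211, 0.5068308881080412), 0.9761763516178837) 4.8
```

```bash
python3 -c "
from station import finish_job
print(finish_job())"
```

```text
the job is handed in; nothing more can be done
None
```

I put both tins flat in the rack, one per bay, lid up with the ring at the open front and pushed back to the wall, and handed the job in at about 32 s. The last top image puts both within about 2 mm of the wall, with the rack shifted about 1 mm and the bin, cooker lid and plates essentially unmoved. The hand-in returned no verdict.

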